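Balance an oily arbor into the V-bench and lock it with the end stop

TASK

Lift the arbor with the thick round head out of the wooden cradle and lay it gently in the two V-blocks of the shaft bench, its head just inside the end V-block and its plain tail towards the sliding end stop. It is thin-walled and oily with a weight hidden somewhere inside, so hold it lightly, try a small lift to find its balance, shift your grip until it lifts level, and keep it level all the way. Then slide the end stop along until it has pushed the arbor's head snug against the end V-block, and turn the stop's black knob clockwise until it is tight, without disturbing anything else.

Things in the scene. Friction and masses are not known exactly. Their poses are not given: they have to be found in the camera images.
- arbor: the arbor: steel, round about its x axis. Origin on the axis where head meets shank. Along x: stub, 20 mm diameter, from -54 to -24 mm; head, 56 mm diameter, -24 to 0; shank, 20 mm diameter, 0 to 210. About 0.88 kg. A slug fixed inside puts the balance point anywhere from 28 to 132 mm along x, unseen. Oily (friction 0.16 to 0.2): held off balance it pivots in a light grip.
- arbor_tail (a point): centre of the arbor's plain tail end, 210 mm along its x axis from its origin. The arbor starts level in the cradle's two rests, axis 60 mm above the table. It is thin-walled: the two fingers together must not press on it with more than 90 N (45 N each); 40 N each carries it. Over 9 degrees off level is too much.
- cradle: fixed wooden cradle, origin under its centre: board 290 x 196 x 12 mm, two cross rests 16 mm thick at x = -120 and 90 mm, each with two V notches at y = -48 and 48 mm, sides up to 66 mm. Shafts lie along its x, axes 60 mm up: the arbor in one place, its origin near x = -78 mm (head at the -x end), the test bar in the other.
- bench: fixed shaft bench: bed 375 x 84 mm, steel way with top at 32 mm, two steel V-blocks (24 mm along x, 56 mm wide, 88 mm high) centred at x = -157 (the end V-block) and 53 mm, the end stop at the +x end. Origin: under the bed's centre; x from the end V-block to the stop. A shaft in the Vs has its axis at y = 0, 80 mm above the table.
- bench_seat (a point): where the arbor's origin belongs, x axes alike; at (-121, 0, 80) mm in the bench frame. Then its stub lies in the end V-block, the outer face of its head touches that block's inner face (bench x = -145 mm), its shank lies in the other V-block and its tail is at bench x = 89 mm.
- stop (a joint): travel of the end stop, m: 0 at the far end, growing towards the V-blocks, to 0.062; 0.050 touches the tail of a home arbor. About 1.5 N of friction while the knob is loose; an arbor in the Vs adds about 3 N. A dark block 46 mm long along the bench, 62 mm wide, standing on the way, its top 94 mm above the table; it bears the knob.
- stop_face (a point): centre of the stop's round steel button (14 mm in diameter) that touches the arbor's tail, 80 mm above the table. The stop's body extends 46 mm from here along bench +x.
- knob (a joint): angle of the clamp knob on the stop, rad: growing clockwise seen from above, 0 to 1.55. Loose below about 0.7, then its screw bears on the way; tight beyond 1.2, when the stop holds against 15 N or more. Turning takes about 0.1 N m. Starts loose.
- knob_grip (a point): on the knob's upright axis at the height to grip, 118 mm above the table, 26 mm along bench +x from the stop's face. The knob's grip is a bar 42 x 13 mm, 102 to 128 mm above the table; at knob angle 0 its 42 mm side lies along the bench's x axis.
- mandrel: plain straight steel test bar, 20 mm in diameter and 262 mm long, no head, lying in the cradle's other place. Leave it.
- dial_stand: dial-indicator stand, 1.6 kg: dark block 60 x 50 x 55 mm, 12 mm post to 205 mm height, side arm with a round dial reaching 115 mm from the post along its own -y at 165 mm height. Stands beside the bench, on the side away from the robot. Origin: centre of its underside. Leave it.
- gauge_box: wooden gauge-block box 120 x 66 x 34 mm, beside the bench on the robot's side. Leave it.
- caliper: caliper lying flat, 210 mm long, 10 mm high, beside the cradle on the robot's side. Leave it.
- micrometer: micrometer lying flat, 135 x 60 x 16 mm, beyond the cradle. Leave it.
- scanner: black hand scanner standing on a round foot, 145 mm high, beyond the gap between bench and cradle. Leave it.

How it is judged:
By the outcome, as a careful person would: the job done as asked, in the order asked, and still so for the second after the job is handed in, with the robot touching nothing.
It also fails if it takes over 67 s, if anything falls off the work surface, if the arm or the gripper's body presses on something with over 40 N, if the wrist force passes 120 N, or if a joint passes its speed limit or range.

ROBOT

A 7-joint arm with a two-finger parallel gripper is mounted at the origin on the work surface. World frame = base frame: x ahead of the robot, y to its left, z up, the work surface at z = 0. Lengths are in mm, angles in degrees, forces in N, time in s.
With the tool pointing down it reaches from about 400 to 875 mm from the base axis. Payload 6.5 kg.
Tool frame: the origin (TCP) lies at the very end of the fingers, on their centre line; the grasp point (between the pads) lies 19 mm behind it; z points along the fingers, y is the line along which they close (so a half turn about z gives the same grasp; the last joint's range is limited). The gripper opens to 88 mm and grips with 3 to 60 N. Pads are 18 mm wide; open, the fingers measure 123 mm over their backs; the gripper's body (75 mm by 187 mm) begins 45 mm behind the grasp point.
Start: joints at [65.134, 30.733, -0.252, 88.115, 0.149, 61.152, -4.079], TCP at [233.712, -606.522, 238.716] pointing down, gripper open.
Joint ranges: [-154.64, 154.64], [-21.42, 123.67], [-72.66, 72.17], [13.99, 137.28], [-74.86, 254.86], [10.95, 109.41], [-158.01, 158.01]. Speed limits (degrees/s): [136.94, 136.94, 180, 180, 180, 180, 180].

INTERFACE

Orientations are given as a 3x3 rotation matrix whose columns are the frame's x, y, z axes.
In Python, from station import bot, imaging gives the robot as it stands (bot), with the cameras (imaging).
- The arm moves only by the tool move_tool, called after ">>>" as a command line: name --argument value ..., lists and objects as JSON in quotes. Schema: {"type":"object","properties":{"motion":{"type":"array","items":{"type":"object","properties":{"wx":{"type":"number"},"wy":{"type":"number"},"wz":{"type":"number"},"tx":{"type":"number"},"ty":{"type":"number"},"tz":{"type":"number"},"aperture":{"type":"number"}},"additionalProperties":false,"required":["aperture"]},"minItems":1,"maxItems":20},"force":{"type":"number"},"only":{"type":"string"},"quiet":{"type":"boolean"},"lines":{"type":"string"}},"required":["motion"],"additionalProperties":false}. motion is a list of rows, 1 to 20 of them, each an object with the fields wx, wy, wz (a rotation vector in degrees), tx, ty, tz (the shift in mm), aperture (the finger opening in mm); a field left out counts as zero (the opening has to be given); each row is the pose to reach, as a shift and turn from the pose commanded when the call began, along the tool's axes at that moment; what a row does not reach only later rows make up. A row lasts 1/8 s, in which the tool goes at most 62.5 mm and 10.7 degrees, less where a joint would pass 70% of its speed; a pose out of reach is approached as far as the arm can. The fingers move at their own pace and stop on an object; force is the grip in N (left out, the last holds). Time passes only in rows, so rows that do not move let the fingers close. The tool returns the time, the measured TCP pose, the force, the opening and the grip force at its end. only (a regular expression) keeps the lines of the reply that match it, lines (a string "A,B") keeps lines A to B, and quiet returns only ok. Input that does not fit is refused with a message, and nothing moves.
- bot.read_state(): the state, without advancing time (a new reading comes with each control period).
- imaging.snapshot(name): name is "side" or "top" or "wrist"; returns the picture (384x512x3 uint8, blue, green, red); there is no depth.
- imaging.calibration(name): a dict with "intrinsics" (3x3 intrinsics, pixels), "R" (3x3) and "t" (3): a world point X has camera coordinates R X + t. Camera axes: x right, y down, z forward; pixel columns grow to the right and rows downward; lengths in mm; the calibration is good to about 2 mm. A picture is of the moment at which its call begins: read the wrist's pose just before it. calibration takes no time and is no camera call; for the wrist camera it gives the pose at the moment of the call.
- bot.job_done(): hands the job in; it is judged then, once.
The state is a dict: "clock": time; "joint_pos": joint angles; "dq": joint speeds; "joint_efforts": joint torques, N m; "tcp_pos": TCP position; "tcp_rot": TCP orientation; "wrist_force": force on the tool from outside, world axes, zero at the start; "moment": the same for the moment, N m; "width": finger opening in mm; "grasp_force": force on a finger pad.
Only numpy, scipy, OpenCV 4.12 (cv2) and the standard library are available. Lean on these libraries where they do the work, as an engineer would, in place of code of your own. Each camera call takes 0.05 s, during which the arm holds its last target. There are 200 camera calls.

## Working session

There is one attempt and no reset: what is moved stays moved. The work goes in short steps, Python scripts to look and compute and a tool call to move; the robot and the scene stay as the last step left them, time stands still between calls to the robot, and variables do not carry over. Pictures are saved under pics/ and viewed, at most 10 in all, crops included, and the job is handed in when it is done.

```bash
ls; mkdir -p pics
```

Run:
```python
from station import bot, imaging
import cv2
s=bot.read_state();print({k:s[k] for k in('clock','tcp_pos','tcp_rot','width','wrist_force')})
for n in('top','side'):
    cv2.imwrite(f'pics/{n}0.png',imaging.snapshot(n));c=imaging.calibration(n);print(n,c['intrinsics'],c['R'],c['t'])
```

```text
pics
station.py
{'clock': 0.0, 'tcp_pos': array([ 233.49753917, -605.97051149,  237.85759464]), 'tcp_rot': array([[ 9.33088674e-01,  3.59645746e-01, -6.80939100e-04],
       [ 3.59646380e-01, -9.33087421e-01,  1.53163912e-03],
       [-8.45282130e-05, -1.67405240e-03, -9.99998595e-01]]), 'width': 87.89711470990767, 'wrist_force': array([-0.09134205,  0.34588367, -0.4658465 ])}
top [[485.48494226   0.         255.72427062]
 [  0.         485.48494226 193.61743124]
 [  0.           0.           1.        ]] [[-0.02659711 -0.99951941 -0.01592289]
 [-0.98388381  0.02899188 -0.17644297]
 [ 0.17681981  0.01097341 -0.98418207]] [  50.41737555  588.25053072 1325.83098176]
side [[411.13538098   0.         258.55817219]
 [  0.         411.13538098 185.66581378]
 [  0.           0.           1.        ]] [[ 0.96892132 -0.24734566 -0.00340573]
 [-0.19044896 -0.73711363 -0.64837696]
 [ 0.15786282  0.62887488 -0.76131184]] [-533.87775041  181.01656565  926.46801518]
```

View pics/top0.png

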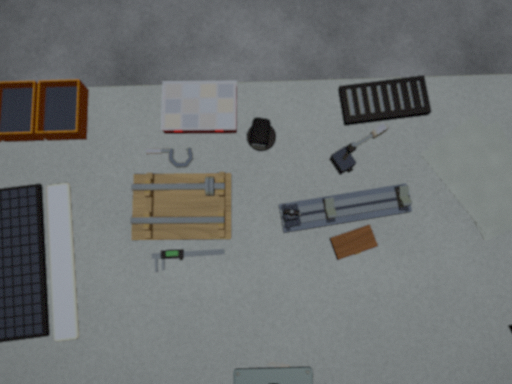

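View pics/side0.png

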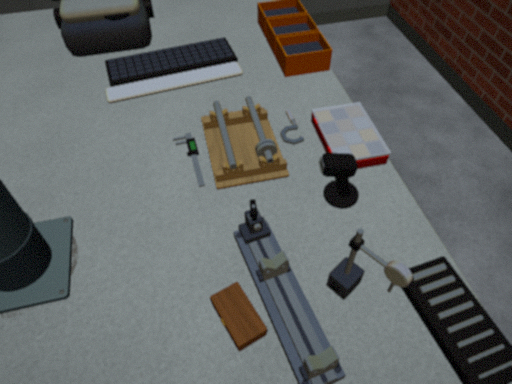

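The top view shows the cradle at about (182,206). The arbor's head is near (210,186), its tail near (133,187), and the plain test bar is on row 219. The bench runs from the end V-block at (403,196) to the stop and knob at (290,215). The side view agrees: the arbor is the far bar, and the dial stand is beyond the bench. Next I'll turn these into rough positions.

Create h.py:
```python
import numpy as np, cv2
from station import bot, imaging
def ray(c,uv,z):
    K,R,t=(np.array(c[k],float) for k in('intrinsics','R','t'))
    d=R.T@np.linalg.solve(K,[uv[0],uv[1],1.]); o=-R.T@t
    return o+d*(z-o[2])/d[2]
def proj(c,X):
    K,R,t=(np.array(c[k],float) for k in('intrinsics','R','t'))
    p=K@(R@np.array(X,float)+t); return p[:2]/p[2]
def totool(target,s=None):
    s=s or bot.read_state(); return np.array(s['tcp_rot']).T@(np.array(target)-s['tcp_pos'])
```

Run:
```python
from h import *
c=imaging.calibration('top')
for n,uv,z in[('head',(210,186),60),('tail',(133,187),60),('cradle',(182,206),12),('endV',(403,196),88),('V2',(329,208),88),('knob',(290,215),118),('dial',(343,159),55),('box',(354,242),34),('scanner',(261,132),100)]:print(n,ray(c,uv,z).round(0))
w=imaging.calibration('wrist');s=bot.read_state()
R=np.array(w['R']);print(w['intrinsics'][0],'cam pos in tool',s['tcp_rot'].T@(-R.T@w['t']-s['tcp_pos']),'\n',(R@s['tcp_rot']).round(3))
```

```text
head [614. 163.  60.]
tail [618. 382.  60.]
cradle [566. 250.  12.]
endV [ 565. -371.   88.]
V2 [ 537. -166.   88.]
knob [517. -57. 118.]
dial [ 682. -219.   55.]
box [ 446. -239.   34.]
scanner [756.  14. 100.]
[283.53132235   0.         257.22103007] cam pos in tool [  65.06841857   -1.21756637 -145.23480943] 
 [[ 0.001  1.    -0.   ]
 [-0.967  0.001 -0.255]
 [-0.255  0.     0.967]]
```

>>> move_tool --motion '[{"wz": -77, "tx": 438, "ty": -250, "tz": -22, "aperture": 88}, {"wz": -77, "tx": 438, "ty": -250, "tz": -22, "aperture": 88}, {"wz": -77, "tx": 438, "ty": -250, "tz": -22, "aperture": 88}, {"wz": -77, "tx": 438, "ty": -250, "tz": -22, "aperture": 88}, {"wz": -77, "tx": 438, "ty": -250, "tz": -22, "aperture": 88}, {"wz": -77, "tx": 438, "ty": -250, "tz": -22, "aperture": 88}, {"wz": -77, "tx": 438, "ty": -250, "tz": -22, "aperture": 88}, {"wz": -77, "tx": 438, "ty": -250, "tz": -22, "aperture": 88}, {"wz": -77, "tx": 438, "ty": -250, "tz": -22, "aperture": 88}, {"wz": -77, "tx": 438, "ty": -250, "tz": -22, "aperture": 88}, {"wz": -77, "tx": 438, "ty": -250, "tz": -22, "aperture": 88}]'

```text
clock: 1.48
tcp_pos: [551.3, -217.7, 260.4]
tcp_rot: [[-0.137, 0.991, -0.001], [0.991, 0.137, -0.001], [-0.001, -0.001, -1.0]]
wrist_force: [0.2, -0.8, 0.0]
width: 88.1
grasp_force: 0.0
```

Run:
```python
from h import *
import pickle
s=bot.read_state();c=imaging.calibration('wrist');im=imaging.snapshot('wrist');s2=bot.read_state()
print(s['clock'],s['tcp_pos'],s2['tcp_pos'],s['dq'].round(2),s['wrist_force'],s['moment'])
pickle.dump((s,c,im),open('bench.pkl','wb'))
cv2.imwrite('pics/wb.png',cv2.resize(im,(800,600)))
```

```text
1.475 [ 551.30566429 -217.74877313  260.35291137] [ 551.39056113 -217.68495432  260.4404688 ] [ 0.3  -0.22 -0.1  -0.17 -0.15 -0.12 -0.13] [ 0.23977517 -0.84451031  0.01234363] [-0.00390903 -0.1080079  -0.01738323]
```

View pics/wb.png

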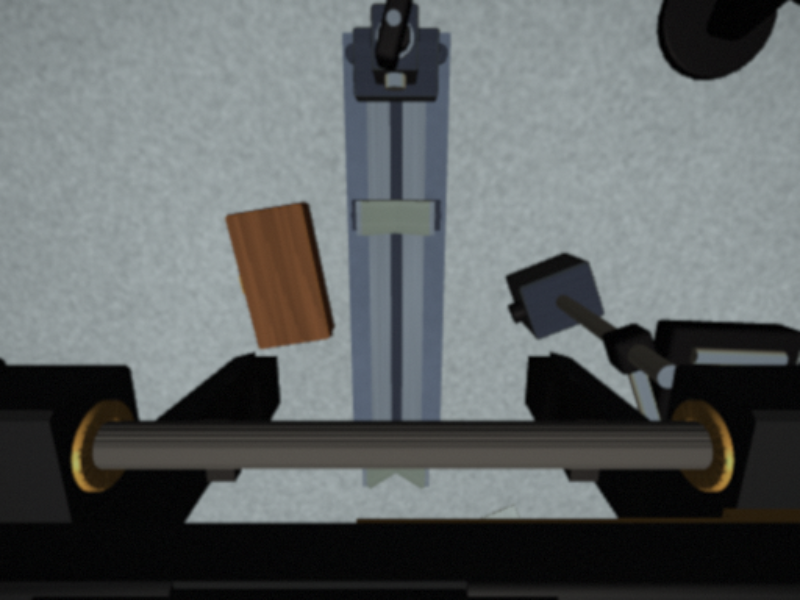

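The wrist view (800x600) shows the bench running straight up the image. Its second V-block top spans (356–436, 201–235). The stop is near (395,80) with its knob at about (395,30). The end V-block is partly hidden by the gripper at (363–430, ~478), and the dial stand is to the right. Next I'll fit the bed edges and V-block.

Run:
```python
from h import *
import pickle
s,c,im=pickle.load(open('bench.pkl','rb'))
k=1/1.5625
for n,pts,z in[('V2',[(356,201),(436,201),(357,235),(435,235)],88),('button',[(395,80)],80),('stopface edge',[(357,98),(437,98)],32),('bedcorn',[(343,34),(450,34)],10),('endV inner?',[(363,475),(430,475)],88)]:
    for p in pts: print(n,ray(c,np.array(p)*k,z).round(1))
print(im[60:80,:,:][10,215:300].tolist()[::4])
# V2 green mask
hsv=cv2.cvtColor(im,cv2.COLOR_BGR2HSV); b,g,r=[im[...,i].astype(int) for i in range(3)]
m=((g>b+2)&(g>=r)).astype(np.uint8); m[260:]=0
m=cv2.morphologyEx(m,cv2.MORPH_OPEN,np.ones((5,5)))
n,l,st,ce=cv2.connectedComponentsWithStats(m)
for i in range(1,n):
    if st[i,4]>200:
        q=cv2.boxPoints(cv2.minAreaRect(np.argwhere(l==i)[:,::-1].astype(np.float32)))
        print(st[i],[ray(c,p,88).round(1)[:2] for p in q])
cv2.imwrite('pics/crop1.png',cv2.resize(im[0:170,200:310],None,fx=5,fy=3.5*1,interpolation=2)[:595])
```

```text
V2 [ 510.8 -164.2   88. ]
V2 [ 566.1 -156.5   88. ]
V2 [ 514.2 -187.5   88. ]
V2 [ 569.1 -179.8   88. ]
button [527.1 -82.6  80. ]
stopface edge [497.4 -89.   32. ]
stopface edge [558.9 -80.4  32. ]
bedcorn [478.5 -40.3  10. ]
bedcorn [562.7 -28.6  10. ]
endV inner? [ 541.1 -381.9   88. ]
endV inner? [ 595.8 -374.2   88. ]
[[158, 157, 148], [148, 144, 134], [110, 94, 84], [110, 94, 83], [112, 96, 85], [122, 112, 103], [127, 118, 107], [125, 116, 106], [123, 113, 104], [56, 45, 42], [58, 45, 41], [130, 121, 111], [126, 117, 107], [127, 119, 108], [123, 114, 104], [109, 94, 83], [110, 94, 83], [111, 94, 84], [141, 135, 126], [156, 155, 145], [159, 157, 148], [157, 155, 147]]
[232 128  43  22 909] [array([ 517.9, -185.4]), array([ 515.2, -162.9]), array([ 560.5, -156.6]), array([ 564., -179.])]
```

>>> move_tool --motion '[{"tx": 60, "ty": 62, "aperture": 88}, {"wz": 2, "tx": 120, "ty": 62, "aperture": 88}, {"wz": 4, "tx": 180, "ty": 62, "aperture": 88}, {"wz": 6, "tx": 240, "ty": 62, "aperture": 88}, {"wz": 8, "tx": 300, "ty": 62, "aperture": 88}, {"wz": 8, "tx": 360, "ty": 62, "aperture": 88}, {"wz": 8, "tx": 420, "ty": 62, "aperture": 88}, {"wz": 8, "tx": 475, "ty": 62, "aperture": 88}, {"wz": 8, "tx": 475, "ty": 62, "aperture": 88}, {"wz": 8, "tx": 475, "ty": 62, "aperture": 88}]'

```text
clock: 2.78
tcp_pos: [547.7, 261.4, 260.4]
tcp_rot: [[0.001, 1.0, -0.0], [1.0, -0.001, -0.001], [-0.001, -0.0, -1.0]]
wrist_force: [0.1, -0.8, 1.6]
width: 88.2
grasp_force: 0.0
```

Run:
```python
from h import *
import pickle
s=bot.read_state();c=imaging.calibration('wrist');im=imaging.snapshot('wrist');s2=bot.read_state()
print(s['clock'],s['tcp_pos'],s2['tcp_pos'],s['dq'].round(2),s['wrist_force'],s['moment'])
pickle.dump((s,c,im),open('cradle.pkl','wb'))
cv2.imwrite('pics/wc.png',cv2.resize(im,(800,600)))
```

```text
2.775 [547.74828142 261.4162301  260.42871122] [548.06650982 260.71472579 260.43779553] [ 1.39 -0.24  1.01  0.04  0.05 -0.01 -0.04] [ 0.08556174 -0.78811814  1.62233852] [-0.10636375 -0.11921807 -0.02040074]
```

View pics/wc.png

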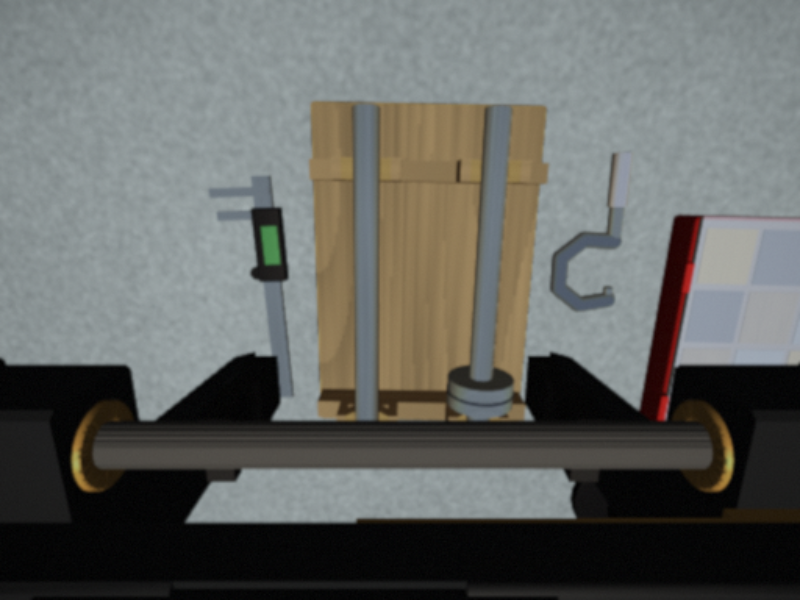

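View pics/crop1.png

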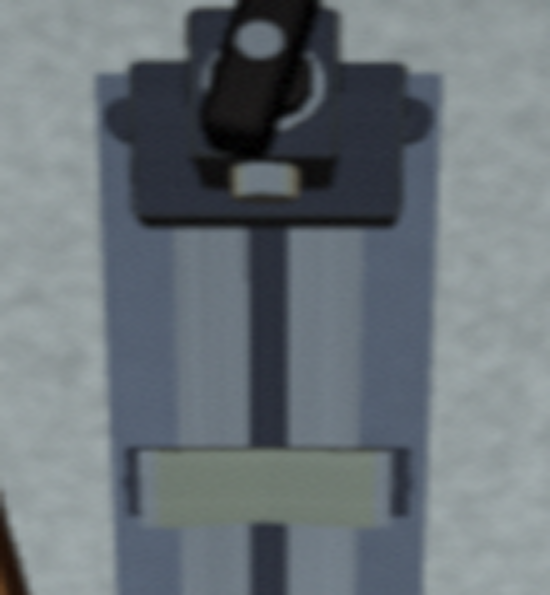

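The wrist view over the cradle shows the arbor as the right bar. Its shank runs from (499,106) at the tail to (482,375) at the head, and the head spans (447–514, 367–415). The mandrel is the left bar. In the crop, the knob bar already leans about 15–20° clockwise from the bench axis. Next I'll fit the shank edges and cast them to z=60.

Run:
```python
from h import *
import pickle
s,c,im=pickle.load(open('cradle.pkl','rb'))
b,g,r=[im[...,i].astype(int) for i in range(3)]
m=((b>r)&(b>60)).astype(np.uint8)   # steel on wood
L=[];
for v in range(78,232,6):
    row=np.flatnonzero(m[v,285:338])+285
    # median-run
    runs=np.split(row,np.flatnonzero(np.diff(row)>1)+1); q=max(runs,key=len)
    L.append(((q[0]+q[-1])/2,v,len(q)))
print(L[::5])
P=np.array([ray(c,(u,v),60)[:2] for u,v,w in L if 11<w<19])
cen=P.mean(0);d=np.linalg.svd(P-cen)[2][0];d*=np.sign(d[1]);print('n',len(P),'cen',cen,'dir',d,'heading',np.degrees(np.arctan2(d[1],d[0])),'res',np.abs((P-cen)@[-d[1],d[0]]).max())
k=1/1.5625
print('tail',ray(c,(499*k,106*k),68),'head shank face top', ray(c,(481*k,368*k),88),'head outer top',ray(c,(480*k,400*k),85))
print('rest1',ray(c,(400*k,170*k),50))
bad=c;
```

```text
[(np.float64(319.5), 78, 12), (np.float64(317.5), 108, 12), (np.float64(315.5), 138, 12), (np.float64(313.0), 168, 11), (np.float64(311.0), 198, 11), (np.float64(309.0), 228, 11)]
n 14 cen [616.91691624 327.02531791] dir [0.01827095 0.99983307] heading 88.9530933450222 res 0.5159563426041606
tail [615.48438849 384.34165013  68.        ] head shank face top [608.06148318 194.66785547  88.        ] head outer top [609.09185851 166.1521291   85.        ]
rest1 [545.68508632 341.97224681  50.        ]
```

>>> move_tool --motion '[{"aperture": 50}]'

```text
clock: 2.95
tcp_pos: [548.1, 260.9, 260.6]
tcp_rot: [[0.002, 1.0, 0.0], [1.0, -0.002, -0.001], [-0.001, 0.0, -1.0]]
wrist_force: [-0.0, 0.0, -0.4]
width: 79.9
grasp_force: 0.0
```

Run:
```python
from h import *
s=bot.read_state();print(s['tcp_pos'],s['dq'].round(2))
c=imaging.calibration('wrist');im=imaging.snapshot('wrist')
import pickle;pickle.dump((s,c,im),open('cradle2.pkl','wb'))
b,g,r=[im[...,i].astype(int) for i in range(3)]
m=((b>r)&(b>60)).astype(np.uint8)
P=[]
for v in range(78,232,6):
    row=np.flatnonzero(m[v,285:338])+285
    runs=np.split(row,np.flatnonzero(np.diff(row)>1)+1); q=max(runs,key=len)
    if 11<len(q)<19:P.append(ray(c,((q[0]+q[-1])/2,v),60)[:2])
P=np.array(P);cen=P.mean(0);d=np.linalg.svd(P-cen)[2][0];d*=np.sign(d[1]);print(cen,d,np.degrees(np.arctan2(d[1],d[0])))
cv2.imwrite('pics/crop2.png',cv2.resize(im[55:275,270:345],None,fx=4,fy=2.7,interpolation=2))
```

```text
[548.08108894 260.91646609 260.62598453] [-0.2   0.04 -0.42 -0.17 -0.08 -0.05 -0.17]
[616.72830222 323.48693585] [0.01868342 0.99982545] 88.9294564002172
```

View pics/crop2.png

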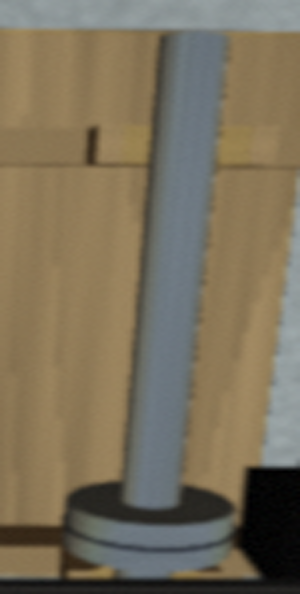

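Run:
```python
from h import *
import pickle
s,c,im=pickle.load(open('cradle2.pkl','rb'))
print('tail',ray(c,(318,66.3),70),'face rim top',ray(c,(308,233.7),88),'face centre',ray(c,(308,240.5),60),'shank top at face',ray(c,(308,242),70),'rim bottom',ray(c,(308,248.5),32))
R=s['tcp_rot'];d=np.array([.0185,.99983,0])
for y0 in(175,177,179):
  T=np.array([616.7,323.5,41])+d*(y0+80-323.5); print(y0,T,R.T@(T-s['tcp_pos']))
print(s['moment'],s['wrist_force'],R)
```

```text
tail [614.06363776 385.07975625  70.        ] face rim top [608.38293392 196.43190224  88.        ] face centre [614.16355058 175.29968002  60.        ] shank top at face [612.33035339 177.62576036  70.        ] rim bottom [620.10195854 150.60576467  32.        ]
175 [615.43275  255.011645  41.      ] [ -5.53286829  67.3184142  219.64586206]
177 [615.46975  257.011305  41.      ] [ -3.53313447  67.35111745 219.64380015]
179 [615.50675  259.010965  41.      ] [ -1.53340064  67.3838207  219.64173824]
[-0.0828358  -0.05258113  0.02440398] [-0.0121013   0.01048522 -0.36861773] [[ 2.14891261e-03  9.99997670e-01  2.06210929e-04]
 [ 9.99997156e-01 -2.14869809e-03 -1.03494590e-03]
 [-1.03450040e-03  2.08434350e-04 -9.99999443e-01]]
```

>>> move_tool --motion '[{"wz": 1, "tx": -4.5, "ty": 40, "tz": 30, "aperture": 60}, {"wz": 1, "tx": -4.5, "ty": 67.3, "tz": 75, "aperture": 60}, {"wz": 1, "tx": -4.5, "ty": 67.3, "tz": 130, "aperture": 60}, {"wz": 1, "tx": -4.5, "ty": 67.3, "tz": 185, "aperture": 60}, {"wz": 1, "tx": -4.5, "ty": 67.3, "tz": 210, "aperture": 60}, {"wz": 1, "tx": -4.5, "ty": 67.3, "tz": 219.6, "aperture": 60}, {"wz": 1, "tx": -4.5, "ty": 67.3, "tz": 219.6, "aperture": 60}, {"wz": 1, "tx": -4.5, "ty": 67.3, "tz": 219.6, "aperture": 60}]' --force 10

```text
clock: 4.0
tcp_pos: [615.6, 259.2, 42.8]
tcp_rot: [[0.017, 1.0, 0.002], [1.0, -0.017, 0.001], [0.001, 0.002, -1.0]]
wrist_force: [-0.7, -0.4, -0.5]
width: 59.9
grasp_force: 0.0
```

Run:
```python
from h import *
s=bot.read_state();print(s['tcp_pos'],s['wrist_force'],s['moment'])
```

```text
[615.63726621 259.18561854  42.76739165] [-0.72754047 -0.44744352 -0.51655284] [-0.00215238 -0.07255143 -0.05761224]
```

>>> move_tool --motion '[{"aperture": 15}, {"aperture": 15}, {"aperture": 15}, {"aperture": 15}, {"aperture": 15}]' --force 10

```text
clock: 4.62
tcp_pos: [615.1, 258.8, 41.3]
tcp_rot: [[0.016, 1.0, 0.001], [1.0, -0.016, 0.0], [0.0, 0.001, -1.0]]
wrist_force: [1.4, -0.1, -0.4]
width: 19.2
grasp_force: 10.0
```

Run:
```python
from h import *
s=bot.read_state();print(s['tcp_pos'],s['wrist_force'],s['moment'])
```

```text
[615.14481769 258.83598795  41.26178559] [ 1.38632214 -0.06020052 -0.43355247] [ 0.05787716 -0.46041576  0.03410765]
```

>>> move_tool --motion '[{"aperture": 15}, {"aperture": 15}, {"tz": -2, "aperture": 15}, {"tz": -4, "aperture": 15}, {"tz": -5, "aperture": 15}, {"tz": -5, "aperture": 15}, {"tz": -5, "aperture": 15}]' --force 40

```text
clock: 5.5
tcp_pos: [613.9, 258.7, 45.7]
tcp_rot: [[0.016, 1.0, -0.001], [1.0, -0.016, -0.0], [-0.0, -0.001, -1.0]]
wrist_force: [0.1, 0.3, -8.3]
width: 18.6
grasp_force: 40.3
```

Create st.py:
```python
from h import *
def show():
    F=[];M=[]
    im=None
    for i in range(3):
        s=bot.read_state();F.append(s['wrist_force']);M.append(s['moment']);c=imaging.calibration('wrist');im=imaging.snapshot('wrist')
    print(s['clock'],'tcp',s['tcp_pos'].round(1),'F',np.mean(F,0).round(2),'M',np.mean(M,0).round(3),'w',round(s['width'],1),'g',round(s['grasp_force'],1))
    return s,c,im
```

Run:
```python
from st import *
s,c,im=show();cv2.imwrite('pics/l1.png',im)
```

```text
5.6 tcp [614.1 258.8  45.9] F [ 0.2  -0.24 -8.07] M [ 0.077 -0.081  0.006] w 18.5 g 40.3
```

View pics/l1.png

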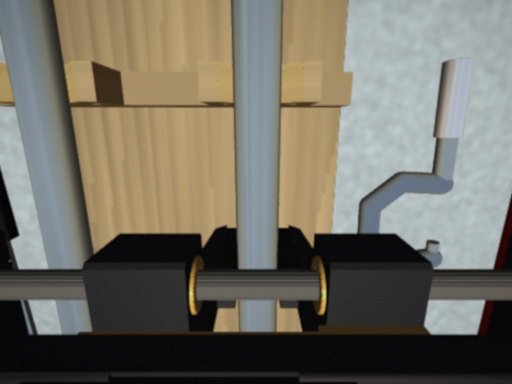

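The view down the held shank shows it between the fingers at columns 235–282 and leaving the frame at the top, with the mandrel untouched on the left. Its apparent width per row gives its tilt.

Add to st.py:
```python
def tilt(c,im,u0=258,vs=range(108,222,4)):
    K,R,t=(np.array(c[k],float) for k in('intrinsics','R','t'));o=-R.T@t
    a=cv2.GaussianBlur(im,(0,0),1).astype(float);d=a[...,0]-a[...,2]   # blue-red: steel>0, wood<0
    P=[];W=[]
    for v in vs:
        r=d[v]; e=[]
        for sg in(-1,1):
            u=u0
            while 2<u<509 and r[u]>-5:u+=sg
            p=u-sg; e.append(p+sg*(r[p]+5)/(r[p]-r[u]))
        q=[R.T@np.linalg.solve(K,[x,v,1.]) for x in e]; q=[x/np.linalg.norm(x) for x in q]
        half=np.arccos(q[0]@q[1])/2; b=(q[0]+q[1]);b/=np.linalg.norm(b)
        P.append(o+b*10/np.sin(half)); W.append(e[1]-e[0])
    P=np.array(P);k=np.polyfit(P[:,1],P[:,2],1)
    print('tilt deg (tail up +)',round(np.degrees(np.arctan(k[0])),2),'z at grip+0',np.polyval(k,258.8).round(1),'res',np.std(P[:,2]-np.polyval(k,P[:,1])).round(2),'W',np.round(W[::7],1),'y',P[[0,-1],1].round(0))
```

Run:
```python
from st import *
s,c,im=show();tilt(c,im);tilt(c,im,vs=range(108,170,3))
```

```text
5.75 tcp [614.3 258.8  46. ] F [-0.1   0.26 -8.14] M [ 0.114 -0.051 -0.019] w 18.6 g 40.3
tilt deg (tail up +) 2.4 z at grip+0 28.4 res 0.6 W [37.2 36.2 35.3 34.  33.2] y [332. 267.]
tilt deg (tail up +) 1.93 z at grip+0 28.9 res 0.69 W [37.2 36.2 35.5] y [332. 299.]
```

Run:
```python
from h import *
im=cv2.imread('pics/l1.png');a=cv2.GaussianBlur(im,(0,0),1).astype(int)
for v in(120,170,210):print(v,[tuple(x) for x in a[v,228:292:3].tolist()])
```

```text
120 [(114, 158, 183), (113, 156, 181), (86, 109, 120), (113, 124, 124), (131, 136, 131), (148, 146, 136), (160, 153, 140), (155, 147, 135), (162, 152, 140), (163, 152, 140), (160, 149, 137), (158, 148, 136), (162, 152, 139), (160, 150, 138), (153, 146, 136), (139, 142, 135), (123, 133, 130), (92, 110, 117), (114, 158, 182), (117, 162, 188), (114, 158, 183), (112, 155, 180)]
170 [(114, 157, 182), (113, 156, 182), (96, 129, 148), (102, 115, 118), (129, 136, 132), (145, 145, 135), (158, 151, 139), (158, 149, 137), (165, 154, 142), (165, 154, 141), (161, 151, 138), (160, 149, 137), (164, 153, 141), (160, 151, 138), (149, 144, 134), (134, 139, 132), (112, 124, 123), (96, 125, 141), (119, 164, 191), (117, 162, 188), (114, 157, 182), (112, 155, 180)]
210 [(112, 155, 180), (111, 154, 179), (105, 145, 168), (93, 109, 114), (125, 135, 132), (143, 144, 135), (157, 150, 137), (157, 149, 136), (163, 153, 140), (163, 152, 139), (160, 150, 137), (160, 149, 137), (162, 152, 140), (156, 148, 136), (143, 141, 132), (127, 135, 130), (100, 113, 115), (107, 145, 167), (120, 164, 191), (115, 159, 185), (112, 154, 180), (110, 152, 177)]
```

```bash
sed -i 's/r\[u\]>-5/r[u]>-42/; s/(r\[p\]+5)/(r[p]+42)/' st.py
```

Run:
```python
from st import *
s,c,im=show();tilt(c,im);tilt(c,im,vs=range(108,170,3))
```

```text
5.9 tcp [614.4 258.8  46. ] F [ 0.03  0.53 -8.51] M [ 0.121 -0.086 -0.007] w 18.5 g 40.3
tilt deg (tail up +) 2.29 z at grip+0 62.2 res 0.45 W [47.9 46.  44.4 43.2 42. ] y [331. 280.]
tilt deg (tail up +) 3.62 z at grip+0 60.7 res 0.52 W [47.9 46.  45. ] y [331. 305.]
```

>>> move_tool --motion '[{"tz": 2, "aperture": 15}, {"tz": 4, "aperture": 15}, {"tz": 5, "aperture": 15}, {"tz": 5, "aperture": 15}, {"tz": 5, "aperture": 30}, {"tz": 5, "aperture": 30}, {"tx": -9, "tz": 5, "aperture": 30}, {"tx": -18, "tz": 5, "aperture": 30}, {"tx": -18, "tz": 5, "aperture": 30}]' --force 15

```text
clock: 7.08
tcp_pos: [614.5, 238.9, 41.0]
tcp_rot: [[0.018, 1.0, -0.0], [1.0, -0.018, -0.001], [-0.001, -0.0, -1.0]]
wrist_force: [-0.1, -0.1, 0.1]
width: 30.1
grasp_force: 0.0
```

Run:
```python
from st import *
s,c,im=show()
```

```text
7.175 tcp [614.2 240.6  41.2] F [ 0.01  0.09 -0.32] M [-0.041 -0.079  0.006] w 30.2 g 0.0
```

>>> move_tool --motion '[{"aperture": 15}, {"aperture": 15}, {"aperture": 15}, {"aperture": 15}, {"tz": -2, "aperture": 15}, {"tz": -4, "aperture": 15}, {"tz": -6, "aperture": 15}, {"tz": -6, "aperture": 15}, {"tz": -6, "aperture": 15}, {"tz": -6, "aperture": 15}]' --force 40

```text
clock: 8.48
tcp_pos: [614.0, 240.8, 47.0]
tcp_rot: [[0.016, 1.0, -0.0], [1.0, -0.016, -0.0], [-0.0, -0.0, -1.0]]
wrist_force: [0.3, -0.4, -8.0]
width: 18.5
grasp_force: 40.3
```

Run:
```python
from st import *
s,c,im=show();tilt(c,im)
s,c,im=show();tilt(c,im)
```

```text
8.575 tcp [614.1 240.8  47. ] F [ 0.31 -0.15 -8.37] M [-0.029 -0.08   0.002] w 18.2 g 40.3
tilt deg (tail up +) 0.03 z at grip+0 63.5 res 0.25 W [46.2 45.2 43.8 43.  41.7] y [313. 261.]
8.725 tcp [614.2 240.8  47.1] F [-0.24  0.29 -8.07] M [-0.036 -0.103 -0.003] w 18.3 g 40.3
tilt deg (tail up +) 0.02 z at grip+0 63.6 res 0.25 W [46.2 45.1 43.8 43.  41.8] y [313. 261.]
```

>>> move_tool --motion '[{"tz": -5, "aperture": 15}, {"tz": -14, "aperture": 15}, {"tz": -28, "aperture": 15}, {"tz": -44, "aperture": 15}, {"tz": -60, "aperture": 15}, {"tz": -76, "aperture": 15}, {"tz": -92, "aperture": 15}, {"tz": -106, "aperture": 15}, {"tz": -115, "aperture": 15}, {"tz": -120, "aperture": 15}, {"tz": -120, "aperture": 15}]'

```text
clock: 10.15
tcp_pos: [614.2, 240.9, 167.1]
tcp_rot: [[0.016, 1.0, 0.0], [1.0, -0.016, 0.0], [0.0, 0.0, -1.0]]
wrist_force: [-0.4, -0.5, -9.2]
width: 18.7
grasp_force: 40.3
```

Run:
```python
from st import *
import pickle
s,c,im=show();tilt(c,im)
print(totool([554.3,-275,167],s))
s,c,im=pickle.load(open('bench.pkl','rb'));k=.64
print('post base',ray(c,(562*k,300*k),55),'post top?',ray(c,(628*k,345*k),165),ray(c,(670*k,375*k),205))
```

```text
10.25 tcp [613.8 240.7 166.5] F [-0.29  0.02 -8.87] M [-0.053 -0.064 -0.015] w 18.7 g 40.3
tilt deg (tail up +) -0.46 z at grip+0 184.0 res 0.32 W [46.5 45.5 44.2 43.3 42.1] y [313. 262.]
[-5.16555716e+02 -5.12308324e+01 -2.12185711e-01]
post base [ 682.6135521  -220.33141854   55.        ] post top? [ 682.09739519 -219.65243884  165.        ] [ 683.19165474 -220.61117984  205.        ]
```

>>> move_tool --motion '[{"tx": -8, "ty": -1, "aperture": 15}, {"tx": -24, "ty": -3, "aperture": 15}, {"wz": -1, "tx": -50, "ty": -6, "aperture": 15}, {"wz": -2, "tx": -82, "ty": -9, "aperture": 15}, {"wz": -3, "tx": -116, "ty": -12, "aperture": 15}, {"wz": -4, "tx": -150, "ty": -15, "aperture": 15}, {"wz": -5, "tx": -184, "ty": -18, "aperture": 15}, {"wz": -6, "tx": -218, "ty": -22, "aperture": 15}, {"wz": -7, "tx": -252, "ty": -25, "aperture": 15}, {"wz": -8, "tx": -286, "ty": -28, "aperture": 15}, {"wz": -8.8, "tx": -320, "ty": -32, "aperture": 15}, {"wz": -8.8, "tx": -354, "ty": -35, "aperture": 15}, {"wz": -8.8, "tx": -388, "ty": -38, "aperture": 15}, {"wz": -8.8, "tx": -422, "ty": -42, "aperture": 15}, {"wz": -8.8, "tx": -454, "ty": -45, "aperture": 15}, {"wz": -8.8, "tx": -484, "ty": -48, "aperture": 15}, {"wz": -8.8, "tx": -504, "ty": -50, "aperture": 15}, {"wz": -8.8, "tx": -514, "ty": -51, "aperture": 15}, {"wz": -8.8, "tx": -516.5, "ty": -51.2, "aperture": 15}, {"wz": -8.8, "tx": -516.5, "ty": -51.2, "aperture": 15}]'

```text
clock: 12.8
tcp_pos: [555.0, -273.4, 167.1]
tcp_rot: [[-0.138, 0.99, 0.0], [0.99, 0.138, 0.001], [0.001, 0.0, -1.0]]
wrist_force: [0.5, 0.5, -8.6]
width: 18.6
grasp_force: 40.3
```

Run:
```python
from st import *
import pickle
s,c,im=show();tilt(c,im)
cv2.imwrite('pics/b1.png',im);pickle.dump((s,c,im),open('b1.pkl','wb'))
sd=imaging.snapshot('side');cv2.imwrite('pics/s1.png',sd);cv2.imwrite('pics/t1.png',imaging.snapshot('top'))
a=cv2.resize(sd[190:384,200:400],(388,400)); cv2.imwrite('pics/m1.png',np.hstack([cv2.resize(im,(400,300)),cv2.resize(sd[190:384,210:404],(300,300))]))
```

```text
12.9 tcp [ 555.1 -273.3  167.2] F [-0.07  0.61 -8.59] M [ 0.001 -0.114 -0.008] w 18.2 g 40.3
 ** On entry to DLASCL parameter number  4 had an illegal value
 ** On entry to DLASCL parameter number  4 had an illegal value
 ** On entry to DLASCL parameter number  4 had an illegal value
 ** On entry to DLASCL parameter number  4 had an illegal value
 ** On entry to DLASCL parameter number  5 had an illegal value
 ** On entry to DLASCL parameter number  4 had an illegal valuest.py:18: RuntimeWarning: divide by zero encountered in scalar divide
  p=u-sg; e.append(p+sg*(r[p]+42)/(r[p]-r[u]))
Traceback (most recent call last):
  File "st.py", line 22, in tilt
    P=np.array(P);k=np.polyfit(P[:,1],P[:,2],1)
                    ~~~~~~~~~~^^^^^^^^^^^^^^^^^
numpy.linalg.LinAlgError: SVD did not converge in Linear Least Squares
```

Run:
```python
from st import *
import pickle
s,c,im=show();pickle.dump((s,c,im),open('b1.pkl','wb'))
sd=imaging.snapshot('side');pickle.dump(sd,open('s1.pkl','wb'))
cv2.imwrite('pics/m1.png',np.hstack([cv2.resize(im,(400,300)),cv2.resize(sd[184:384,210:410],(400,300))]))
cs=imaging.calibration('side')
# expected positions: arbor origin (bench x=-116+?), head, tail
e=np.array([-.1374,.9905,0])
O=np.array([*(s['tcp_pos'][:2]),s['tcp_pos'][2]+19])-64.8*s['tcp_rot'][:,0]
print('origin est',O)
for n,x in('stub',-54),('head out',-24),('O',0),('tail',210):
    P=O+x*s['tcp_rot'][:,0];print(n,'wrist',proj(c,P).round(1),'side',proj(cs,P).round(1))
```

```text
13.05 tcp [ 554.9 -274.   167.1] F [-0.28  0.03 -8.71] M [-0.01  -0.088  0.011] w 18.7 g 40.3
origin est [ 563.85621523 -338.13545459  186.10991385]
stub wrist [257.8 442.1] side [334.4 342.8]
head out wrist [257.8 402.9] side [325. 325.]
O wrist [257.9 368.7] side [317.9 311.4]
tail wrist [ 258.6 -105.4] side [266.9 214.1]
```

View pics/m1.png

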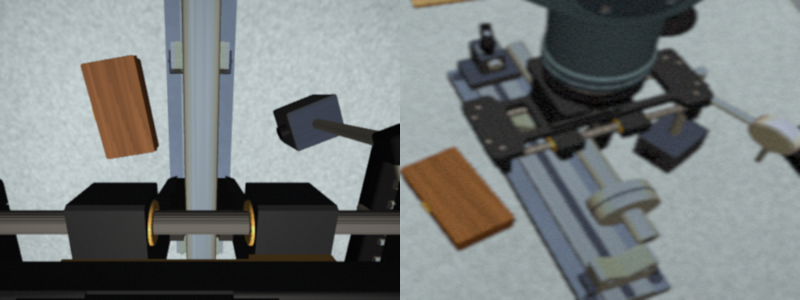

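The side view shows the arbor level above the bench, with its head just inboard of the end V-block and well clear of the dial stand. In the wrist view the shank is centred over the second V-block, which spans columns 168–230 of the left half. Next I'll check the V-block offsets numerically.

Run:
```python
from st import *
import pickle
s,c,im=pickle.load(open('b1.pkl','rb'));sd=pickle.load(open('s1.pkl','rb'));cs=imaging.calibration('side')
n=np.array([.9905,.1374,0]);e=np.array([-.1374,.9905,0]);V=np.array([540.,-172,88])
print('pred V2 wrist',[proj(c,V+a*n+b*e).round(1) for a in(-28,28) for b in(-12,12)])
for v in(60,72,84):
    r=im[v].astype(int); print(v,[(u,*r[u]) for u in list(range(208,240,2))+list(range(276,300,2))])
print('pred endV side',[proj(cs,V-210*e+a*n+b*e).round(1) for a in(-28,28) for b in(-12,12)])
b,g,r=[sd[...,i].astype(int) for i in range(3)]
m=((g>b+6)&(r>b)&(abs(r-g)<14)&(g>70)).astype(np.uint8)[330:384,280:345]
ys,xs=np.nonzero(m);pts=np.c_[xs+280,ys+330];print(len(pts),cv2.boxPoints(cv2.minAreaRect(pts.astype(np.float32))).round(1).tolist(),cv2.approxPolyDP(cv2.convexHull(pts),2,True)[:,0].tolist())
```

```text
pred V2 wrist [array([219.3,  87. ]), array([218.2,  51.6]), array([294.6,  87.1]), array([295.8,  51.7])]
60 [(208, np.int64(198), np.int64(197), np.int64(186)), (210, np.int64(199), np.int64(197), np.int64(187)), (212, np.int64(162), np.int64(147), np.int64(135)), (214, np.int64(145), np.int64(124), np.int64(111)), (216, np.int64(145), np.int64(125), np.int64(112)), (218, np.int64(152), np.int64(138), np.int64(125)), (220, np.int64(160), np.int64(149), np.int64(137)), (222, np.int64(157), np.int64(150), np.int64(137)), (224, np.int64(141), np.int64(149), np.int64(137)), (226, np.int64(139), np.int64(150), np.int64(137)), (228, np.int64(139), np.int64(150), np.int64(137)), (230, np.int64(141), np.int64(151), np.int64(139)), (232, np.int64(130), np.int64(140), np.int64(130)), (234, np.int64(79), np.int64(89), np.int64(90)), (236, np.int64(110), np.int64(122), np.int64(124)), (238, np.int64(126), np.int64(134), np.int64(132)), (276, np.int64(133), np.int64(141), np.int64(137)), (278, np.int64(122), np.int64(135), np.int64(134)), (280, np.int64(91), np.int64(103), np.int64(103)), (282,
[... 2903 characters left out ...]
4(137), np.int64(148), np.int64(135)), (284, np.int64(144), np.int64(154), np.int64(141)), (286, np.int64(144), np.int64(155), np.int64(142)), (288, np.int64(156), np.int64(154), np.int64(142)), (290, np.int64(163), np.int64(153), np.int64(140)), (292, np.int64(142), np.int64(131), np.int64(120)), (294, np.int64(77), np.int64(63), np.int64(57)), (296, np.int64(118), np.int64(100), np.int64(89)), (298, np.int64(143), np.int64(124), np.int64(111))]
pred endV side [array([311.5, 370.1]), array([305.1, 356.5]), array([340.5, 357.1]), array([333.7, 344.1])]
336 [[309.0, 376.0], [309.0, 330.0], [338.0, 330.0], [338.0, 376.0]] [[322, 330], [338, 339], [336, 360], [333, 367], [312, 376], [309, 330]]
```

>>> move_tool --motion '[{"ty": -1, "tz": 6, "aperture": 15}, {"ty": -1.1, "tz": 18, "aperture": 15}, {"ty": -1.1, "tz": 34, "aperture": 15}, {"ty": -1.1, "tz": 50, "aperture": 15}, {"ty": -1.1, "tz": 66, "aperture": 15}, {"ty": -1.1, "tz": 80, "aperture": 15}, {"ty": -1.1, "tz": 90, "aperture": 15}, {"ty": -1.1, "tz": 96, "aperture": 15}, {"ty": -1.1, "tz": 98, "aperture": 15}, {"ty": -1.1, "tz": 98, "aperture": 15}]'

```text
clock: 14.4
tcp_pos: [553.9, -275.0, 69.4]
tcp_rot: [[-0.137, 0.991, 0.001], [0.991, 0.137, -0.0], [-0.0, 0.0, -1.0]]
wrist_force: [0.5, -0.6, -8.5]
width: 18.5
grasp_force: 40.3
```

Run:
```python
from st import *
import pickle
s,c,im=show();pickle.dump((s,c,im),open('b2.pkl','wb'))
sd=imaging.snapshot('side')
cv2.imwrite('pics/m2.png',np.hstack([im[:300,130:400],cv2.resize(sd[264:384,260:380],(300,300),interpolation=2)]))
```

```text
14.5 tcp [ 553.9 -275.1   69.6] F [-0.1  -0.1  -8.52] M [-0.008 -0.101  0.005] w 18.6 g 40.3
```

View pics/m2.png

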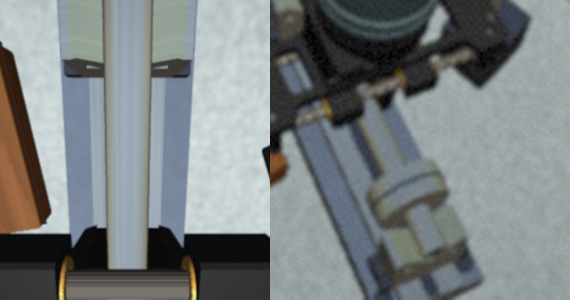

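The shank is centred over the second V-block: the block spans columns 65–191 and the shaft 106–151. The stub hangs over the end V-block with the head inboard. Now I'll lower it slowly.

>>> move_tool --motion '[{"tz": 2, "aperture": 15}, {"tz": 4, "aperture": 15}, {"tz": 5.5, "aperture": 15}, {"tz": 6.5, "aperture": 15}, {"tz": 7.2, "aperture": 15}, {"tz": 7.2, "aperture": 15}]'

```text
clock: 15.35
tcp_pos: [553.6, -274.9, 61.9]
tcp_rot: [[-0.137, 0.991, -0.0], [0.991, 0.137, 0.0], [0.0, -0.0, -1.0]]
wrist_force: [-1.0, -0.6, -8.2]
width: 18.2
grasp_force: 40.3
```

Run:
```python
from st import *
show()
```

```text
15.45 tcp [ 553.6 -274.9   61.9] F [-0.47 -0.18 -8.59] M [-0.047 -0.084  0.032] w 18.7 g 40.3
```

>>> move_tool --motion '[{"tz": 0.5, "aperture": 15}, {"tz": 1, "aperture": 15}, {"tz": 1.4, "aperture": 15}, {"tz": 1.4, "aperture": 15}]'

```text
clock: 16.0
tcp_pos: [553.7, -275.0, 61.2]
tcp_rot: [[-0.137, 0.991, 0.0], [0.991, 0.137, -0.0], [-0.0, 0.0, -1.0]]
wrist_force: [-3.7, 1.6, 2.9]
width: 18.2
grasp_force: 39.4
```

Run:
```python
from st import *
show()
```

```text
16.1 tcp [ 553.7 -275.    61.2] F [-4.47  1.63  4.58] M [ 0.25   0.833 -0.036] w 18.4 g 39.2
```

>>> move_tool --motion '[{"tz": -0.5, "aperture": 15}, {"tz": -0.5, "aperture": 15}]' --force 15

```text
clock: 16.4
tcp_pos: [553.7, -275.0, 61.2]
tcp_rot: [[-0.137, 0.991, 0.0], [0.991, 0.137, -0.0], [-0.0, 0.0, -1.0]]
wrist_force: [-3.6, 0.8, 2.9]
width: 18.8
grasp_force: 14.6
```

>>> move_tool --motion '[{"aperture": 24}, {"aperture": 40}, {"aperture": 40}, {"tz": -10, "aperture": 40}, {"tz": -50, "aperture": 40}, {"tz": -100, "aperture": 40}, {"tx": 60, "tz": -120, "aperture": 40}, {"tx": 120, "tz": -120, "aperture": 40}, {"tx": 150, "tz": -120, "aperture": 40}, {"tx": 150, "tz": -120, "aperture": 40}, {"tx": 150, "tz": -120, "aperture": 40}]' --force 15

```text
clock: 17.77
tcp_pos: [533.3, -127.7, 181.4]
tcp_rot: [[-0.136, 0.991, 0.001], [0.991, 0.136, -0.001], [-0.001, 0.0, -1.0]]
wrist_force: [-0.5, 0.1, 0.4]
width: 40.1
grasp_force: 0.0
```

Run:
```python
from st import *
import pickle
s,c,im=show();pickle.dump((s,c,im),open('k1.pkl','wb'))
sd=imaging.snapshot('side')
cv2.imwrite('pics/m3.png',np.hstack([im[:,56:456],cv2.resize(sd[184:376,210:402],(384,384),interpolation=2)]))
```

```text
17.875 tcp [ 533.2 -128.1  181.1] F [-0.49 -0.09  0.01] M [-0.041 -0.082  0.036] w 40.2 g 0.0
```

View pics/m3.png

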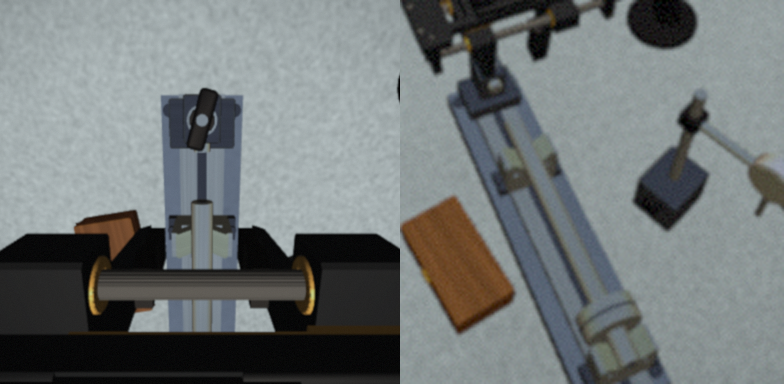

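The arbor lies in both V-blocks with its head just inside the end one. The stop and knob are at wrist-left (202,120), and the bar leans a little clockwise. Next I'll measure the knob's centre and angle.

Run:
```python
from st import *
import pickle
s,c,im=pickle.load(open('k1.pkl','rb'))
a=im.max(2); roi=a[80:160,225:295]; 
for th in(38,46,54):
    m=(roi<th).astype(np.uint8); n,l,st,ce=cv2.connectedComponentsWithStats(m); i=1+st[1:,4].argmax()
    p=np.argwhere(l==i)[:,::-1].astype(np.float32)+[225,80]; p=p.astype(np.float32)
    q=cv2.boxPoints(cv2.minAreaRect(p)); Q=np.array([ray(c,x,128)[:2] for x in q])
    E=[Q[1]-Q[0],Q[2]-Q[1]]; L=max(E,key=np.linalg.norm); L=L*np.sign(L[1])
    print(th,st[i],'cen',Q.mean(0).round(1),'dims',[round(np.linalg.norm(x),1) for x in E],'heading',np.degrees(np.arctan2(L[1],L[0])).round(1), 'rel cw', (97.9-np.degrees(np.arctan2(L[1],L[0]))).round(1))
R=s['tcp_rot']
k=ray(c,(258,119.5),128); print('disc',k)
print('pred axis',[524.6,-61.1],'tail top edge',ray(c,(258,201),90))
```

```text
38 [ 18   9  31  61 642] cen [523.8 -61.4] dims [np.float64(39.7), np.float64(13.2)] heading 83.4 rel cw 14.5
46 [ 17   9  32  61 961] cen [523.7 -61.4] dims [np.float64(40.0), np.float64(14.3)] heading 84.5 rel cw 13.4
54 [  17    9   33   62 1049] cen [524.  -61.7] dims [np.float64(40.2), np.float64(15.4)] heading 78.2 rel cw 19.7
disc [524.1387413  -61.17409578 128.        ]
pred axis [524.6, -61.1] tail top edge [ 533.45574039 -128.43658442   90.        ]
```

Run:
```python
from st import *
s=bot.read_state();print(totool([523.3,-61.4,100],s), np.degrees(np.arctan2(s['tcp_rot'][1,0],s['tcp_rot'][0,0])))
```

```text
[67.01823662 -0.69356277 80.86395098] 97.75391185552498
```

>>> move_tool --motion '[{"wz": 7, "tx": 35, "ty": -0.7, "aperture": 40}, {"wz": 14.3, "tx": 67, "ty": -0.7, "aperture": 40}, {"wz": 14.3, "tx": 67, "ty": -0.7, "tz": 20, "aperture": 40}, {"wz": 14.3, "tx": 67, "ty": -0.7, "tz": 50, "aperture": 40}, {"wz": 14.3, "tx": 67, "ty": -0.7, "tz": 72, "aperture": 40}, {"wz": 14.3, "tx": 67, "ty": -0.7, "tz": 81, "aperture": 40}, {"wz": 14.3, "tx": 67, "ty": -0.7, "tz": 81, "aperture": 40}]' --force 15

```text
clock: 18.85
tcp_pos: [523.1, -60.4, 99.8]
tcp_rot: [[0.112, 0.994, -0.001], [0.994, -0.112, 0.0], [0.0, -0.001, -1.0]]
wrist_force: [0.2, -0.2, -0.1]
width: 40.0
grasp_force: 0.0
```

Run:
```python
from st import *
show()
```

```text
18.95 tcp [523.8 -60.2 100.7] F [-0.01 -0.14  0.11] M [-0.044 -0.07   0.019] w 40.4 g 0.0
```

>>> move_tool --motion '[{"aperture": 8}, {"aperture": 8}, {"aperture": 8}, {"aperture": 8}]' --force 25

```text
clock: 19.5
tcp_pos: [524.7, -60.1, 100.5]
tcp_rot: [[0.112, 0.994, 0.003], [0.994, -0.112, 0.0], [0.0, 0.003, -1.0]]
wrist_force: [4.6, -0.3, -1.9]
width: 18.1
grasp_force: 25.0
```

Run:
```python
from st import *
s=show()[0]
print(np.degrees(np.arctan2(s['tcp_rot'][1,0],s['tcp_rot'][0,0])), (s['tcp_rot'].T@np.array([.1374,-.9905,0])).round(4))
```

```text
19.6 tcp [524.6 -60.1 100.5] F [ 5.24 -0.83 -1.23] M [-0.089 -1.206  0.023] w 18.4 g 25.0
83.57621608149695 [-9.689e-01  2.474e-01  3.000e-04]
```

Run:
```python
from st import *
import pickle
s,c,im=pickle.load(open('k1.pkl','rb'))
a=im.max(2)
for v in range(84,154,3): print(v,' '.join('%3d'%x for x in a[v,236:282:2]))
```

```text
84 175 176 179 179 180 178 175 178 178 179 179 179 178 177 168 170 176 177 175 172 174 174 176
87 175 174 181 185 183 179 175 174 175 177 175 150 138 137 154 167 176 182 181 175 171 176 179
90 177 177 180 180 177 173 174 176 178 176  88  16  19  19  20  29  61  98 158 174 173 177 182
93 168 165 160 147 150 147 147 152 155 130  22  25  30  32  34  34  32  27  31 121 162 167 175
96 144 120  62  63  64  66  68  68  65  37  18  27  31  35  35  35  39  34  20  46  83 142 142
99  72  63  61  69  70  70  69  68  65  24  23  32  33  35  38  39  38  29  23  61  59  70  71
102  69  61  64  70  70  69  71  71  57  16  29  33  35  37  38  40  36  20  42  69  59  67  69
105  67  59  62  69  69  71  72  80  40  20  31  35  37  37  38  41  30  18  56  67  58  64  68
108  68  60  61  72  72  79 124 123  31  23  35  37  37  39  41  37  25  30  70  70  60  65  69
111  71  64  64  72  88 137  83  25  16  31  37  39  40  42  40  32  21  72  72  67  57  69  71
114  71  64  64  74 128 111  42  18  21  55  99 111  89  46  38  28  33 137 104  66  57  68  70
117  72  63  63  93 128  55  38  15  80 144 145 14
[... 497 characters left out ...]
  99  71  70  67  57  67  67
135  68  61  61  67  42  22  41  45  44  42  39  37  28  22  67  73  71  68  69  66  57  68  67
138  68  64  61  64  23  31  47  46  44  39  39  33  24  36  68  71  70  69  69  64  55  67  69
141  68  68  60  51  19  38  45  45  41  39  39  32  19  47  67  67  67  65  65  62  56  67  67
144  70  70  67  46  25  46  46  42  40  38  34  27  50 129 119  61  66  66  67  68  69  70  67
147  69  72  70  62  42  28  25  29  30  34  31  20  95 141 125  64  70  70  70  71  70  69  70
150 140 144 148 140 144 140 131  84  80  51  55  93 143 142 126 116 148 145 149 145 147 144 134
153 138 142 147 141 144 144 147 141 130  82  81  79  78 109 143 147 144 144 150 144 143 143 135
```

The bar's edges do lie at about 15°, so my yaw is right. The 18.4 mm width means the fingertips pinched the round collar below the bar. I'll open, raise 5 mm and regrip.

>>> move_tool --motion '[{"aperture": 30}, {"aperture": 30}, {"tx": -1, "ty": 1, "tz": -5.5, "aperture": 30}, {"tx": -1, "ty": 1, "tz": -5.5, "aperture": 30}, {"tx": -1, "ty": 1, "tz": -5.5, "aperture": 30}]' --force 15

```text
clock: 20.27
tcp_pos: [523.9, -61.2, 105.6]
tcp_rot: [[0.112, 0.994, -0.0], [0.994, -0.112, -0.0], [-0.0, -0.0, -1.0]]
wrist_force: [0.5, 0.3, 0.0]
width: 30.0
grasp_force: 0.0
```

>>> move_tool --motion '[{"aperture": 6}, {"aperture": 6}, {"aperture": 6}, {"aperture": 6}]' --force 25

```text
clock: 20.78
tcp_pos: [524.6, -61.1, 105.5]
tcp_rot: [[0.112, 0.994, 0.001], [0.994, -0.112, 0.0], [0.0, 0.001, -1.0]]
wrist_force: [4.4, -0.0, -5.2]
width: 12.8
grasp_force: 25.0
```

Run:
```python
from st import *
s=show()[0]
print(np.degrees(np.arctan2(s['tcp_rot'][1,0],s['tcp_rot'][0,0])), (s['tcp_rot'].T@np.array([.1374,-.9905,0])).round(4))
```

```text
20.875 tcp [524.6 -61.2 105.5] F [ 4.31 -0.03 -4.25] M [-0.073 -0.875 -0.066] w 12.5 g 25.0
83.57047111199893 [-0.9689  0.2475  0.    ]
```

>>> move_tool --motion '[{"tx": -2.9, "ty": 1.4, "aperture": 6}, {"tx": -8.7, "ty": 2.9, "aperture": 6}, {"tx": -14.5, "ty": 4.4, "aperture": 6}, {"tx": -20.3, "ty": 5.9, "aperture": 6}, {"tx": -26.2, "ty": 7.4, "aperture": 6}, {"tx": -31, "ty": 8.6, "aperture": 6}, {"tx": -34.9, "ty": 9.6, "aperture": 6}, {"tx": -34.9, "ty": 9.6, "aperture": 6}]'

```text
clock: 21.92
tcp_pos: [529.6, -97.9, 105.5]
tcp_rot: [[0.113, 0.994, -0.0], [0.994, -0.113, -0.001], [-0.001, 0.0, -1.0]]
wrist_force: [2.6, -1.5, -1.1]
width: 12.8
grasp_force: 25.0
```

Add to st.py:
```python
def push():
    s=show()[0];e=np.array([-.1374,.9905,0]);print('along e',((s['tcp_pos']-[524.6,-61.1,0])@e).round(2),'lat',((s['tcp_pos']-[524.6,-61.1,0])@[.9905,.1374,0]).round(2),'F e',(s['wrist_force']@e).round(1),'hd',np.degrees(np.arctan2(s['tcp_rot'][1,0],s['tcp_rot'][0,0])).round(1))
```

```bash
python3 -c "
from st import *
push()"
```

```text
22.025 tcp [529.6 -97.8 105.5] F [ 2.23 -1.28 -1.44] M [-0.265 -0.419  0.018] w 12.9 g 25.0
along e -37.03 lat -0.06 F e -1.9 hd 83.5
```

>>> move_tool --motion '[{"tx": -1.9, "ty": 0.5, "aperture": 6}, {"tx": -3.9, "ty": 1, "aperture": 6}, {"tx": -5.8, "ty": 1.5, "aperture": 6}, {"tx": -7.8, "ty": 2, "aperture": 6}]'

```text
clock: 22.58
tcp_pos: [530.6, -104.9, 105.5]
tcp_rot: [[0.112, 0.994, -0.0], [0.994, -0.112, 0.0], [0.0, -0.0, -1.0]]
wrist_force: [-0.4, 1.9, -0.2]
width: 12.7
grasp_force: 25.0
```

```bash
python3 -c "
from st import *
push()"
```

```text
22.675 tcp [ 530.7 -105.3  105.5] F [-0.04  1.15  0.35] M [ 0.181 -0.019  0.   ] w 12.8 g 25.0
along e -44.65 lat -0.07 F e 0.1 hd 83.6
```

>>> move_tool --motion '[{"tx": -1.5, "ty": 0.4, "aperture": 6}, {"tx": -2.9, "ty": 0.7, "aperture": 6}, {"tx": -2.9, "ty": 0.7, "aperture": 6}]'

```text
clock: 23.1
tcp_pos: [530.8, -106.5, 105.5]
tcp_rot: [[0.111, 0.994, -0.001], [0.994, -0.111, 0.002], [0.001, -0.001, -1.0]]
wrist_force: [-1.3, 5.0, 1.0]
width: 12.9
grasp_force: 25.0
```

```bash
python3 -c "
from st import *
push()"
```

```text
23.2 tcp [ 530.9 -106.5  105.5] F [-1.46  5.03  1.58] M [ 0.971  0.282 -0.041] w 12.9 g 25.0
along e -45.83 lat -0.04 F e 5.3 hd 83.6
```

>>> move_tool --motion '[{"tx": -1, "ty": 0.25, "aperture": 6}, {"tx": -1.9, "ty": 0.5, "aperture": 6}, {"tx": -1.9, "ty": 0.5, "aperture": 6}]'

```text
clock: 23.62
tcp_pos: [531.1, -108.3, 105.5]
tcp_rot: [[0.111, 0.994, -0.001], [0.994, -0.111, 0.002], [0.002, -0.001, -1.0]]
wrist_force: [-1.1, 5.0, 1.4]
width: 13.0
grasp_force: 25.0
```

```bash
python3 -c "
from st import *
push()"
```

```text
23.725 tcp [ 531.1 -108.3  105.5] F [-1.6   5.3   1.93] M [ 1.074  0.287 -0.072] w 12.7 g 25.0
along e -47.65 lat -0.03 F e 5.6 hd 83.6
```

>>> move_tool --motion '[{"tx": -1, "ty": 0.25, "aperture": 6}, {"tx": -1.9, "ty": 0.5, "aperture": 6}, {"tx": -1.9, "ty": 0.5, "aperture": 6}]'

```text
clock: 24.15
tcp_pos: [531.4, -110.2, 105.5]
tcp_rot: [[0.111, 0.994, -0.001], [0.994, -0.111, 0.002], [0.002, -0.001, -1.0]]
wrist_force: [-2.1, 5.0, 2.2]
width: 12.7
grasp_force: 25.0
```

```bash
python3 -c "
from st import *
push()"
```

```text
24.25 tcp [ 531.3 -110.2  105.5] F [-1.84  5.37  1.84] M [ 1.072  0.336 -0.049] w 12.9 g 25.0
along e -49.6 lat -0.07 F e 5.6 hd 83.6
```

Sliding steadily at 5.6 N, so the arbor is moving along. I'll continue until the force rises.

>>> move_tool --motion '[{"tx": -1, "ty": 0.25, "aperture": 6}, {"tx": -1.9, "ty": 0.5, "aperture": 6}, {"tx": -1.9, "ty": 0.5, "aperture": 6}]'

```text
clock: 24.68
tcp_pos: [531.4, -110.9, 105.4]
tcp_rot: [[0.11, 0.994, -0.001], [0.994, -0.11, 0.003], [0.003, -0.002, -1.0]]
wrist_force: [-2.1, 8.3, 3.4]
width: 12.6
grasp_force: 25.0
```

```bash
python3 -c "
from st import *
push()"
```

```text
24.775 tcp [ 531.5 -110.9  105.5] F [-2.67  8.1   3.31] M [ 1.689  0.498 -0.084] w 12.6 g 25.0
along e -50.29 lat -0.06 F e 8.7 hd 83.7
```

>>> move_tool --motion '[{"tx": -0.5, "ty": 0.12, "aperture": 6}, {"tx": -1, "ty": 0.25, "aperture": 6}, {"tx": -1, "ty": 0.25, "aperture": 6}]'

```text
clock: 25.2
tcp_pos: [531.5, -111.0, 105.5]
tcp_rot: [[0.109, 0.994, -0.002], [0.994, -0.109, 0.004], [0.004, -0.002, -1.0]]
wrist_force: [-3.3, 10.5, 4.5]
width: 12.9
grasp_force: 25.0
```

```bash
python3 -c "
from st import *
push()"
```

```text
25.3 tcp [ 531.5 -111.   105.5] F [-3.43 10.25  4.32] M [ 2.109  0.617 -0.046] w 12.4 g 25.0
along e -50.34 lat -0.06 F e 10.6 hd 83.7
```

>>> move_tool --motion '[{"wz": 6, "aperture": 6}, {"wz": 13, "aperture": 6}, {"wz": 20, "aperture": 6}, {"wz": 27, "aperture": 6}, {"wz": 34, "aperture": 6}, {"wz": 34, "aperture": 6}]' --force 30

```text
clock: 26.1
tcp_pos: [532.0, -111.2, 105.5]
tcp_rot: [[0.647, 0.762, -0.001], [0.762, -0.647, 0.003], [0.002, -0.003, -1.0]]
wrist_force: [-1.5, 9.3, 2.4]
width: 12.9
grasp_force: 30.0
```

```bash
python3 -c "
from st import *
push()"
```

```text
26.2 tcp [ 532.  -111.2  105.5] F [-1.34  9.39  1.89] M [ 2.012  0.333 -0.041] w 12.6 g 30.0
along e -50.65 lat 0.47 F e 9.9 hd 49.7
```

>>> move_tool --motion '[{"wz": 6, "aperture": 6}, {"wz": 13, "aperture": 6}, {"wz": 20, "aperture": 6}, {"wz": 27, "aperture": 6}, {"wz": 33, "aperture": 6}, {"wz": 33, "aperture": 6}, {"wz": 33, "aperture": 6}]' --force 30

```text
clock: 27.12
tcp_pos: [532.3, -111.7, 105.5]
tcp_rot: [[0.958, 0.288, -0.0], [0.288, -0.958, 0.003], [0.001, -0.003, -1.0]]
wrist_force: [-0.8, 8.1, 1.8]
width: 13.0
grasp_force: 30.0
```

```bash
python3 -c "
from st import *
push()
s=bot.read_state();print(s['tcp_rot'].T@np.array([-.1374,.9905,0]))"
```

```text
27.225 tcp [ 532.3 -111.7  105.5] F [-0.38  8.45  1.84] M [ 1.826  0.085 -0.067] w 12.4 g 30.0
along e -51.19 lat 0.72 F e 8.1 hd 16.7
[ 0.15319454 -0.98817562  0.00306447]
```

>>> move_tool --motion '[{"tx": 0.1, "ty": -0.6, "aperture": 6}, {"tx": 0.2, "ty": -1.3, "aperture": 6}, {"tx": 0.2, "ty": -1.3, "aperture": 6}]' --force 10

```text
clock: 27.65
tcp_pos: [532.3, -111.7, 105.6]
tcp_rot: [[0.958, 0.287, 0.0], [0.287, -0.958, 0.002], [0.001, -0.002, -1.0]]
wrist_force: [0.3, 5.9, 0.7]
width: 13.2
grasp_force: 10.0
```

```bash
python3 -c "
from st import *
push()"
```

```text
27.75 tcp [ 532.3 -111.7  105.6] F [0.66 6.07 0.3 ] M [ 1.287 -0.085 -0.018] w 12.7 g 10.0
along e -51.17 lat 0.69 F e 6.1 hd 16.7
```

>>> move_tool --motion '[{"aperture": 20}, {"aperture": 30}, {"aperture": 30}, {"tz": -10, "aperture": 30}, {"tz": -40, "aperture": 30}, {"tz": -90, "aperture": 30}, {"tz": -120, "aperture": 30}, {"tz": -120, "aperture": 30}, {"tz": -120, "aperture": 30}]'

```text
clock: 28.92
tcp_pos: [531.4, -113.4, 225.1]
tcp_rot: [[0.958, 0.285, -0.001], [0.285, -0.958, -0.0], [-0.001, -0.0, -1.0]]
wrist_force: [-0.2, 0.2, -0.8]
width: 30.1
grasp_force: 0.0
```

Run:
```python
from st import *
s,c,im=show();R=s['tcp_rot']
import pickle;pickle.dump((s,c,im,imaging.snapshot('side'),imaging.calibration('side')),open('fin.pkl','wb'))
K=np.array([532.3,-111.7,128.]);u,v=proj(c,K);print(u,v)
x0,y0=int(u)-45,int(v)-45;roi=im.max(2)[y0:y0+90,x0:x0+90]
for th in(38,46):
    m=(roi<th).astype(np.uint8);n,l,st,ce=cv2.connectedComponentsWithStats(m);i=1+st[1:,4].argmax()
    p=(np.argwhere(l==i)[:,::-1]+[x0,y0]).astype(np.float32);Q=np.array([ray(c,q,128)[:2] for q in cv2.boxPoints(cv2.minAreaRect(p))])
    E=[Q[1]-Q[0],Q[2]-Q[1]];L=max(E,key=np.linalg.norm);L=L*np.sign(L[0])
    print(th,'cen',Q.mean(0).round(1),[round(np.linalg.norm(e),1) for e in E],'knob cw deg',(97.9-np.degrees(np.arctan2(L[1],L[0]))).round(1))
```

```text
29.025 tcp [ 531.1 -113.3  224.3] F [-0.23 -0.27 -0.52] M [-0.03   0.001 -0.013] w 29.8 g 0.0
257.3022582703236 195.46901368520702
38 cen [ 534.5 -108.4] [np.float64(44.2), np.float64(28.8)] knob cw deg 90.6
46 cen [ 534.4 -108.1] [np.float64(44.5), np.float64(29.5)] knob cw deg 90.8
```

```bash
python3 -c "
from station import bot, imaging
print(bot.job_done())"
```

```text
the job is handed in; nothing more can be done
None
```

I laid the arbor level in the two V-blocks, pushed its head snug against the end V-block with the stop, turned the knob to about 81° (tight is beyond 69°), and handed the job in at about 29 s; the knob angle comes from the gripper's heading, as the last camera check of it was unclear.

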